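# Hold the UV curing lamp over a primer spot

### The job

The grey primer spot on the red fuel-filler flap is ready for curing: take the hand-held UV lamp out of its charging cradle by its handle and carry it across to the flap without shifting or tipping the tin, spray can or cup that stand in between. Hold it with its light window about 3 cm above the spot, parallel to the flap's tilted face, centred on the spot and with its long side along the spot's long side so that all the primer is covered, and never let the lamp or the robot touch the flap or its stand. Finish while holding the lamp still there: do not put it down or let go.

Things in the scene. Friction and masses are not known exactly. Their poses are not given: they have to be found in the camera images.
- lamp_handle (a point): Centre of the orange grip bar of the UV lamp, the place to grasp. The lamp is a black box head 130 x 92 mm and 42 mm tall (grey cooling fins up to 47 mm) with a straight bar handle above it; 0.5 to 0.75 kg. The bar is 26 mm wide and 26 mm tall, runs along the lamp's x axis (the long side of the head), is free for 82 mm between its two legs, and its centre is 100 mm above the lamp's underside. Axes: x along the bar, z up out of the lamp's back (away from the light window).
- lamp_window (a point): Centre of the lamp's light window, which is flush with the lamp's underside: 100 mm along x by 70 mm along y, violet. Axes as for lamp_handle: 100 mm straight below it along the lamp's z. The light shines along -z.
- dock: Grey charging cradle, fixed on the bench, origin at the centre of its underside. The lamp stands in it window down, on a floor 20 mm above the bench, long side along the cradle's x, in a pocket 138 x 100 mm whose walls rise to 38 mm above the bench; lift straight up. Base 170 x 132 mm, with a black charger block 30 mm high at its +x end (to 104 mm from the origin).
- stand: Small-parts stand, fixed on the bench, origin at the centre of its underside: 160 x 160 mm steel base, a post set to some height, and a tilting clamp head that holds the red fuel-filler flap (180 x 160 mm, along its own x and y) face up with the face 112 to 152 mm above the bench at its middle. The flap is tilted up to 0.2 rad about the stand's y axis. Left alone, height and tilt do not change.
- patch (a point): Centre of the grey primer spot on the flap's upper face, 70 mm along x by 45 mm along y, framed in yellow masking tape; it lies 12 mm (+x) and 8 mm (-y) from the middle of the flap. Axes: x along the spot's long side, z square out of the flap's face, so they show the flap's tilt.
- tin_mid (a point): Green filler tin standing on the bench, diameter 100 mm, 98 mm tall; this point is on its axis 48 mm above its foot.
- can_mid (a point): Small blue spray can with a white cap standing on the bench, diameter 54 mm, 150 mm tall; this point is on its axis 75 mm above its foot.
- cup_mid (a point): White open mixing cup standing on the bench, diameter 82 mm at the rim, 100 mm tall; this point is on its axis 50 mm above its foot. Tin, can and cup stand in a row between cradle and stand.

How it is judged:
By the outcome, as a careful person would: the job done as asked, in the order asked, and still so for the second after the job is handed in, while the arm keeps its last pose, push and grip.
It also fails if it takes over 48 s, if anything falls off the work surface, if the arm or the gripper's body presses on something with over 40 N, if the wrist force passes 120 N, or if a joint passes its speed limit or range.

### The arm

A 7-joint arm with a two-finger parallel gripper is mounted at the origin on the work surface. World frame = base frame: x ahead of the robot, y to its left, z up, the work surface at z = 0. Lengths are in m, angles in rad, forces in N, time in s.
With the tool pointing down it reaches from about 0.4 to 0.85 m from the base axis. Payload 4.5 kg.
Tool frame: the origin (TCP) lies on the centre line of the jaws, within the pads' length; the fingertips stand r.tip_reach ahead of it and the grasp point (between the pads) lies 3 mm ahead of it (r.tip_reach is the distance from the TCP to the fingertips, in m); z points along the fingers, y is the line along which they close (so a half turn about z gives the same grasp; the last joint's range is limited). The gripper opens to 88 mm and grips with 3 to 60 N. Pads are 18 mm wide; open, the fingers measure 123 mm over their backs; the gripper's body (75 mm by 187 mm) begins 45 mm behind the grasp point.
Start: joints at [1.198, 0.689, -0.195, 1.565, 0.157, 0.902, -0.215], TCP at [0.247, -0.574, 0.261] pointing down, gripper open.
Joint ranges: [-3.01, 3.01], [-0.46, 2.08], [-1.47, 1.51], [0.13, 2.56], [-1, 4.14], [0.04, 2.09], [-2.66, 2.66]. Speed limits (rad/s): [2.57, 2.57, 3.14, 3.14, 3.14, 3.14, 3.14].

### API

Orientations are given as a unit quaternion [x, y, z, w].
In Python, from plant import readout, eyes, ticket, r gives the robot as it stands. The module is installed in compiled form; this text tells all that it offers.
- The arm moves only by the tool carry_out, never from a script. Its argument "motion" is a list that holds one entry, the list of rows, each a list of 7 numbers: the shift along the tool's x, y, z in mm, then the turn, a rotation vector about the tool's x, y, z in rad, then the opening in per cent of the stroke, from 0 (shut) to 100 (fully open). In form: [[[dx, dy, dz, ax, ay, az, claw], ...]]. A call has 1 to 8 rows; each row shifts and turns the commanded pose from where the row before left it, along the tool's axes as they then stand; what a row does not reach is not made up. A row lasts 1/10 s, in which the tool goes at most 50 mm and 8.59 degrees, less where a joint would pass 70% of its speed; a pose out of reach is approached as far as the arm can. A call is refused whole if a number of a shift passes 50 or a number of a turn 0.15, either way. A call with a gripper value outside its range is refused whole. The fingers move at their own pace and stop on an object; "squeeze" is the grip in N (left out, the last holds). Time passes only in rows, so rows that do not move let the fingers close. It gives the time, the measured TCP pose, the force and the opening at its end, in the units of the state.
- readout.get_state(): the state, without advancing time (a new reading comes with each control period).
- eyes.snapshot(name): name is "side" or "top" or "wrist"; returns a dict with "pixels" (420x560x3 uint8, red, green, blue), "K" (3x3 intrinsics, pixels), "dist_coeffs" ([k1, k2, p1, p2, k3] as OpenCV has them; the pictures are not rectified), "origin" and "attitude" of the camera in the world. Camera axes: x right, y down, z forward; pixel columns grow to the right and rows downward; lengths in m; the calibration is good to about 2 mm. A picture is of the moment at which its call begins. There is no depth.
- ticket.finish_job(): hands the job in, once; it reports no verdict.
The state is a dict: "clock": time; "q": joint angles; "qd": joint speeds; "joint_torque": joint torques, N m; "tool_pos": TCP position; "eef_rot": TCP orientation; "contact_force": force on the tool from outside, world axes, zero at the start; "moment": the same for the moment, N m; "opening": opening from 0.0 (shut) to 1.0 (fully open).
Only numpy, scipy, OpenCV 4.12 (cv2) and the standard library are available. Lean on these libraries where they do the work, as an engineer would, in place of code of your own. Each camera call takes 0.05 s, during which the arm holds its last target. There are 200 camera calls.

## Working session

There is one attempt and no reset: what is moved stays moved. The work goes in short steps, Python scripts to look and compute and a tool call to move; the robot and the scene stay as the last step left them, time stands still between calls to the robot, and variables do not carry over. Pictures are saved under pics/ and viewed, on a budget of 10 in all, crops included, one or two more only if the job needs it, and the job is handed in when it is done.

Besides the shell and the picture viewer there is one more tool, called in YAML: its name, and indented under it one key for each argument. carry_out: Moves the arm, as the interface text tells. Its arguments: {"type":"object","properties":{"motion":{"type":"array","items":{"type":"array","items":{"type":"array","items":{"type":"number"}}}},"squeeze":{"type":"number"}},"required":["motion"]}

```bash
mkdir -p pics; ls
python3 - <<'E'
from plant import readout, eyes, ticket, r
import cv2,pickle
s=readout.get_state();print({k:s[k] for k in('clock','tool_pos','eef_rot','opening','contact_force')}, r.tip_reach)
d={}
for n in('side','top','wrist'):
    p=eyes.snapshot(n);d[n]=p
    cv2.imwrite(f'pics/{n}0.png',p['pixels'][:,:,::-1]);print(n,p['K'],p['dist_coeffs'],p['origin'],p['attitude'])
pickle.dump(d,open('s0.pkl','wb'))
E
```

```text
pics
{'clock': 0.0, 'tool_pos': array([ 0.24699842, -0.57348684,  0.25993607]), 'eef_rot': array([ 9.79382364e-01,  2.02013297e-01, -2.33214977e-04, -8.70569446e-04]), 'opening': 1.001519916149546, 'contact_force': array([ 0.34852647, -0.2532993 , -0.00226311])} 0.022
side [[459.32316914   0.         282.0329643 ]
 [  0.         459.32316914 211.15877185]
 [  0.           0.           1.        ]] [-0.09967779  0.          0.          0.          0.        ] [0.53480888 0.55302523 0.74401417] [-0.0457455   0.93510767 -0.35125515  0.0100406 ]
top [[448.81557868   0.         288.79506601]
 [  0.         448.81557868 219.0058679 ]
 [  0.           0.           1.        ]] [-0.10406618  0.          0.          0.          0.        ] [ 0.37264491 -0.00131017  1.06077264] [ 0.72287852 -0.68280661  0.07200795 -0.07769578]
wrist [[335.1061793    0.         277.90621705]
 [  0.         335.1061793  209.52182827]
 [  0.           0.           1.        ]] [-0.06355267  0.          0.          0.          0.        ] [ 0.31939452 -0.54293395  0.38503093] [ 0.82525513 -0.54293042 -0.08576575  0.1297103 ]
```

View pics/top0.png

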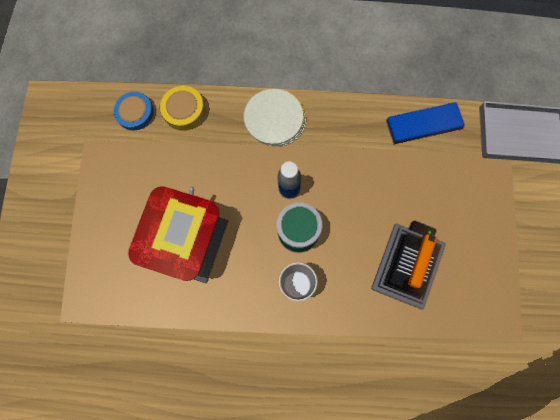

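View pics/side0.png

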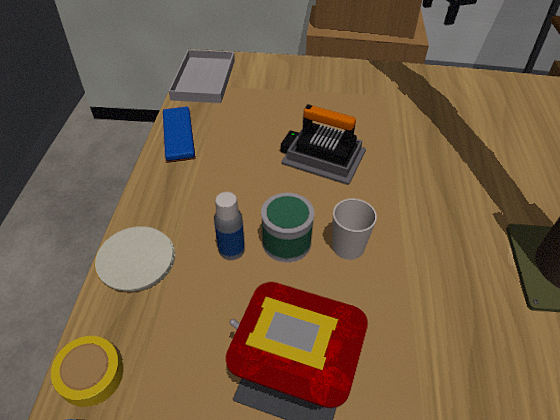

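The top view shows the lamp's orange bar near (423,260), cradle near (410,265), cup (298,282), tin (299,227), can (289,180) and flap spot (179,229). The side view shows the same items, with the spot near (292,333) and the bar near (330,118). Next I'll segment and triangulate.

```bash
cat > h.py <<'E'
import numpy as np,cv2
from scipy.spatial.transform import Rotation as R
from scipy.optimize import least_squares
def proj(P,c):
    Rc=R.from_quat(c['attitude']).as_matrix(); X=(np.atleast_2d(P)-c['origin'])@Rc
    return cv2.projectPoints(X,np.zeros(3),np.zeros(3),np.array(c['K']),np.array(c['dist_coeffs']))[0][:,0]
def ray(uv,c):
    n=cv2.undistortPoints(np.array(uv,float).reshape(-1,1,2),np.array(c['K']),np.array(c['dist_coeffs']))[:,0]
    return np.c_[n,np.ones(len(n))]@R.from_quat(c['attitude']).as_matrix().T
def atz(uv,c,z):
    d=ray(uv,c);return c['origin']+d*((z-c['origin'][2])/d[:,2])[:,None]
def tri(us,cs):
    A=0;b=0
    for u,c in zip(us,cs):
        d=ray(u,c)[0];d/=np.linalg.norm(d);M=np.eye(3)-np.outer(d,d);A=A+M;b=b+M@c['origin']
    p=np.linalg.solve(A,b);return p,[np.linalg.norm(proj(p,c)[0]-u) for u,c in zip(us,cs)]
def mask(c,lo,hi):
    h=cv2.cvtColor(c['pixels'],cv2.COLOR_RGB2HSV);return cv2.inRange(h,lo,hi)
def quad(ct):
    """line-fitted corners of a contour"""
    ct=ct[:,0].astype(np.float32);box=cv2.convexHull(ct)
    e=1.
    while True:
        q=cv2.approxPolyDP(box,e,True)[:,0]
        if len(q)<=4:break
        e+=.3
    L=[]
    for i in range(4):
        a,b=q[i],q[(i+1)%4];t=(b-a)/np.linalg.norm(b-a);n=np.array([-t[1],t[0]]);s=(ct-a)@t;m=(abs((ct-a)@n)<2)&(s>3)&(s<np.linalg.norm(b-a)-3)
        vx,vy,x,y=cv2.fitLine(ct[m],cv2.DIST_HUBER,0,.01,.01)[:,0];L.append(np.cross([x,y,1],[x+vx,y+vy,1]))
    out=[]
    for i in range(4):
        p=np.cross(L[i-1],L[i]);out.append(p[:2]/p[2])
    return np.array(out)
def spot(c):
    m=mask(c,(22,140,120),(35,255,255))
    cs,h=cv2.findContours(m,cv2.RETR_CCOMP,cv2.CHAIN_APPROX_NONE)
    best=max((i for i in range(len(cs)) if h[0][i][3]>=0),key=lambda i:cv2.contourArea(cs[i]) if cv2.minAreaRect(cs[i])[1][0]/max(1,cv2.minAreaRect(cs[i])[1][1]) and SEL(cs[i]) else 0)
    return quad(cs[best]),quad(cs[h[0][best][3]])
SEL=lambda ct:True
E
python3 - <<'E'
import pickle,h;from h import *
d=pickle.load(open('s0.pkl','rb'))
boxes={'top':(125,180,235,290),'side':(220,275,375,410)}
Q={}
for n,b in boxes.items():
    h.SEL=lambda ct:b[0]<ct[:,0,0].mean()<b[2] and b[1]<ct[:,0,1].mean()<b[3]
    Q[n]=spot(d[n]);print(n,Q[n][0].round(1).tolist(),Q[n][1].round(1).tolist())
    z=3;im=d[n]['pixels'][b[1]:b[3],b[0]:b[2],::-1].copy();im=cv2.resize(im,None,fx=z,fy=z,interpolation=cv2.INTER_NEAREST)
    for q in Q[n]:
        for p in q: cv2.circle(im,tuple(int(v) for v in (p-b[:2]+.5)*z),3,(255,0,0),1)
    Q[n+'im']=im
for n,b in {'top':(365,210,455,315),'side':(275,95,375,190)}.items():
    m=mask(d[n],(6,180,110),(17,255,255));w=np.zeros_like(m);w[b[1]:b[3],b[0]:b[2]]=255
    ct=max(cv2.findContours(m&w,cv2.RETR_EXTERNAL,cv2.CHAIN_APPROX_NONE)[0],key=cv2.contourArea)
    print(n,'bar',cv2.minAreaRect(ct),cv2.boxPoints(cv2.minAreaRect(ct)).round(1).tolist())
    Q[n+'l']=cv2.resize(d[n]['pixels'][b[1]:b[3],b[0]:b[2],::-1],None,fx=3,fy=3,interpolation=cv2.INTER_CUBIC)
ims=[Q['topim'],Q['sideim'],Q['topl'],Q['sidel']]
W=np.zeros((600,800,3),np.uint8)
pos=[(0,0),(0,335)]
H=lambda i,s:cv2.resize(i,None,fx=s,fy=s)
a=H(ims[0],.9);W[:a.shape[0],:a.shape[1]]=a
a=H(ims[1],.7);W[310:310+a.shape[0],:a.shape[1]]=a
a=H(ims[2],.95);W[:a.shape[0],340:340+a.shape[1]]=a
a=H(ims[3],1.);W[310:310+a.shape[0],340:340+a.shape[1]]=a
cv2.imwrite('pics/mix.png',W)
E
```

```text
top [[174.2, 208.1], [194.9, 214.9], [183.0, 247.4], [161.5, 240.9]] [[169.5, 199.8], [204.5, 209.1], [187.4, 257.2], [152.6, 245.6]]
side [[274.6, 309.9], [320.4, 325.1], [310.8, 353.2], [263.5, 337.5]] [[267.9, 297.5], [336.7, 319.2], [321.3, 368.7], [246.1, 343.4]]
top bar ((422.7500305175781, 260.75), (12.016655921936035, 54.70740509033203), 18.434946060180664) [[408.3999938964844, 284.79998779296875], [425.70001220703125, 232.89999389648438], [437.1000061035156, 236.6999969482422], [419.79998779296875, 288.6000061035156]]
side bar ((329.05450439453125, 116.57947540283203), (52.34245681762695, 13.622364044189453), 15.751173973083496) [[302.0, 116.0], [305.70001220703125, 102.9000015258789], [356.1000061035156, 117.0999984741211], [352.3999938964844, 130.1999969482422]]
```

View pics/mix.png

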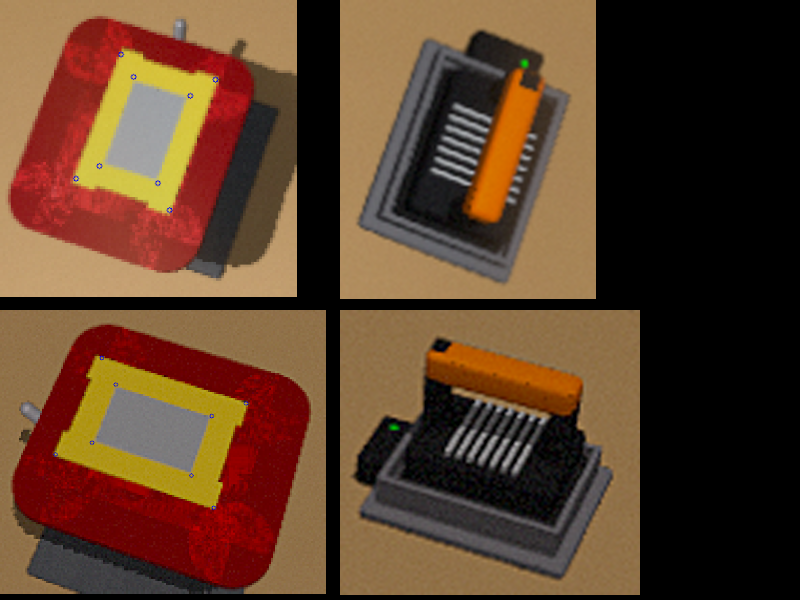

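View pics/wrist0.png

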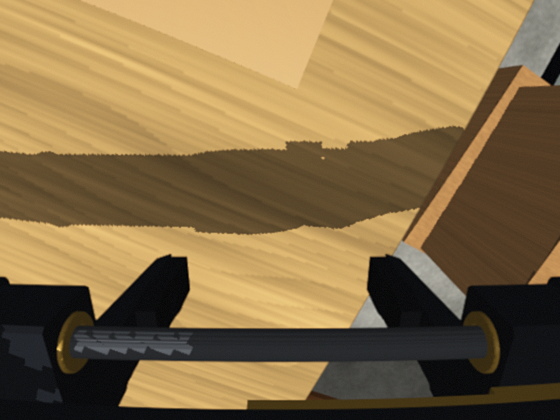

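The mix shows the spot and tape corners found well in both views, though the hole contour sits about 1 px outside. The lamp's bar sits in the cradle with the charger at the far (+x) end. The wrist view shows only empty bench. Next I'll refine at 4x and fit constrained models.

```bash
cat >> h.py <<'E'
def big(c,b,k=6):
    im=c['pixels'][b[1]:b[3],b[0]:b[2]];im=cv2.resize(im,None,fx=k,fy=k,interpolation=cv2.INTER_CUBIC)
    return im,(lambda p:(np.array(p)+.5)/k-.5+np.array(b[:2]))
def grey(c,b,k=6):
    im,f=big(c,b,k);h=cv2.cvtColor(im,cv2.COLOR_RGB2HSV)
    m=((h[...,1]<110)).astype(np.uint8)*255
    m=cv2.morphologyEx(m,cv2.MORPH_OPEN,np.ones((9,9)))
    cs=cv2.findContours(m,cv2.RETR_EXTERNAL,cv2.CHAIN_APPROX_NONE)[0]
    ct=max(cs,key=cv2.contourArea);return f(quad(ct))
def order(q,c,ref): # match to predicted corners, cyclic
    return min((np.roll(q[::s],i,0) for i in range(4) for s in(1,-1)),key=lambda t:np.sum((t-ref)**2))
C=np.array([[35,22.5,0],[35,-22.5,0],[-35,-22.5,0],[-35,22.5,0]])/1000
def patchpts(v,free=False): return (R.from_euler('ZYX',[v[3],v[4],v[5] if free else 0]).as_matrix()@C.T).T+v[:3]
def fitpatch(obs,v0,free=False):
    obs=[(order(q,c,proj(patchpts(v0),c)),c) for q,c in obs]
    f=lambda v:np.concatenate([(proj(patchpts(v,free),c)-q).ravel() for q,c in obs])
    s=least_squares(f,v0);return s.x,f(s.x)
E
python3 - <<'E'
import pickle;from h import *
d=pickle.load(open('s0.pkl','rb'))
g={'top':grey(d['top'],(160,206,197,250)),'side':grey(d['side'],(262,308,322,355))}
obs=[(g[n],d[n]) for n in g];print({n:g[n].round(1).tolist() for n in g})
c0=tri([g['top'].mean(0),g['side'].mean(0)],[d['top'],d['side']]);print('centre',c0)
v0=np.r_[c0[0],-.3,0,0]
for fr in(False,True):
    v,e=fitpatch(obs,v0,fr);print(v.round(4),'rms px',np.sqrt((e**2).mean()).round(2), e.round(1))
# yellow outer quad: plane triangulation
y={'top':np.array([[169.5,199.8],[204.5,209.1],[187.4,257.2],[152.6,245.6]])}
# bar: triangulate centre and ends from min-area rect axes
t=np.array([[431.4,234.8],[414.1,286.7]]);s=np.array([[303.9,109.5],[354.2,123.6]])
print('bar ends',[ (a[0].round(4),np.round(a[1],1)) for a in (tri([t[i],s[i]],[d['top'],d['side']]) for i in(0,1))])
# tin, can, cup tops
print('tin',atz([[301,222]],d['top'],.098),'cup',atz([[298,282]],d['top'],.1),'can',atz([[289,170]],d['top'],.15))
print('tin s',atz([[288,210]],d['side'],.098),'cup',atz([[354,217]],d['side'],.1),'can',atz([[227,199]],d['side'],.15))
# dock base corners from crop (top), z=0 bottom edge
print('dock',atz([[395.5,225.5],[444.5,243.5],[423,308.5],[373,289.5]],d['top'],.02))
E
```

```text
{'top': [[174.2, 209.6], [193.7, 215.4], [182.7, 246.2], [162.9, 240.1]], 'side': [[274.8, 311.2], [319.4, 325.2], [310.5, 351.9], [264.5, 337.1]]}
centre (array([0.54035826, 0.24623827, 0.12745252]), [np.float64(0.17684305443896936), np.float64(0.2586784899733764)])
[ 0.5404  0.2461  0.1279 -0.2417  0.0109  0.    ] rms px 0.17 [-0.   0.1 -0.   0.3 -0.1  0.3 -0.   0.2 -0.4  0.  -0.2 -0.1  0.  -0.2
 -0.   0.1]
[ 0.5404  0.2461  0.128  -0.2411  0.0102  0.0119] rms px 0.17 [-0.1  0.   0.   0.3 -0.1  0.3 -0.   0.2 -0.4 -0.1 -0.2 -0.  -0.  -0.1
  0.   0.1]
bar ends [(array([ 0.5566, -0.2949,  0.1229]), array([0.2, 0.2])), (array([ 0.4442, -0.2579,  0.122 ]), array([0.2, 0.2]))]
tin [[ 0.57449136 -0.01461296  0.098     ]] cup [[ 0.44333632 -0.01497703  0.1       ]] can [[0.67505137 0.0173941  0.15      ]]
tin s [[ 0.5676414  -0.01377885  0.098     ]] cup [[ 0.44451062 -0.00759503  0.1       ]] can [[0.67377456 0.01738987 0.15      ]]
dock [[ 0.5950755  -0.24062996  0.02      ]
 [ 0.5580401  -0.35883866  0.02      ]
 [ 0.40344388 -0.30712901  0.02      ]
 [ 0.44133066 -0.18993671  0.02      ]]
```

```bash
cat >> h.py <<'E'
def plan(tp,tR,n,claw=100,start=None):
    from plant import readout
    s=readout.get_state();p0,R0=(s['tool_pos'],R.from_quat(s['eef_rot'])) if start is None else start
    w=(R0.inv()*tR).as_rotvec();rows=[];p,Rr=np.array(p0),R0
    for i in range(n):
        nxt=p0+(np.array(tp)-p0)*(i+1)/n
        d=Rr.inv().apply(nxt-p)*1000
        row=[*d.round(0 if n>2 else 1),*(w/n).round(3),claw];rows.append([float(x) for x in row])
        p=p+Rr.apply(np.array(row[:3])/1000);Rr=Rr*R.from_rotvec(row[3:6])
    print(str(rows).replace(' ',''));print('ends',p.round(4),'rot err',(Rr.inv()*tR).as_rotvec().round(3))
def down(yaw,tilt=0): # tool z = -lamp z, tool x = lamp x
    return R.from_euler('ZYX',[yaw,tilt,0])*R.from_euler('x',np.pi)
E
python3 -c "
from h import *
plan([.5,-.2755,.22],down(-.318),8)"
```

```text
[[44.0,-22.0,5.0,-0.0,0.0,0.091,100.0],[41.0,-25.0,5.0,-0.0,0.0,0.091,100.0],[40.0,-30.0,5.0,-0.0,0.0,0.091,100.0],[36.0,-32.0,5.0,-0.0,0.0,0.091,100.0],[33.0,-36.0,5.0,-0.0,0.0,0.091,100.0],[30.0,-39.0,5.0,-0.0,0.0,0.091,100.0],[26.0,-41.0,5.0,-0.0,0.0,0.091,100.0],[22.0,-44.0,5.0,-0.0,0.0,0.091,100.0]]
ends [ 0.4999 -0.275   0.2203] rot err [-0.001  0.001 -0.003]
```

carry_out:
  motion:
    - [[44,-22,5,0,0,0.091,100],[41,-25,5,0,0,0.091,100],[40,-30,5,0,0,0.091,100],[36,-32,5,0,0,0.091,100],[33,-36,5,0,0,0.091,100],[30,-39,5,0,0,0.091,100],[26,-41,5,0,0,0.091,100],[22,-44,5,0,0,0.091,100]]

```text
clock: 0.95
tool_pos: [0.501, -0.274, 0.2204]
eef_rot: [0.987, -0.162, -0.0, 0.0]
contact_force: [0.8, -1.6, 0.3]
opening: 0.998
```

carry_out:
  motion:
    - [[0,0,0,0,0,0,100],[0,0,0,0,0,0,100]]

```text
clock: 1.15
tool_pos: [0.5008, -0.2738, 0.2203]
eef_rot: [0.988, -0.158, -0.0, -0.0]
contact_force: [-1.0, -0.3, -0.2]
opening: 1.006
```

Run:
```python
from h import *
from plant import eyes
import pickle
c=eyes.snapshot('wrist');pickle.dump(c,open('w1.pkl','wb'))
im=c['pixels'][:,:,::-1].copy()
L=R.from_euler('z',-.318).as_matrix()
b=np.array([[x,y,z] for x,y,z in [(41,13,13),(41,-13,13),(-41,-13,13),(-41,13,13)]])/1000@L.T+[.5,-.2755,.12]
for p in proj(b,c): cv2.circle(im,tuple(int(v) for v in p),4,(255,0,255),2)
cv2.imwrite('pics/w1.png',im)
plan([.5,-.2755,.123],down(-.318),3)
```

```text
[[0.0,-0.0,33.0,0.0,0.0,-0.001,100.0],[0.0,-0.0,32.0,0.0,0.0,-0.001,100.0],[0.0,-1.0,33.0,0.0,0.0,-0.001,100.0]]
ends [ 0.4998 -0.2749  0.1225] rot err [0.001 0.001 0.001]
```

View pics/w1.png

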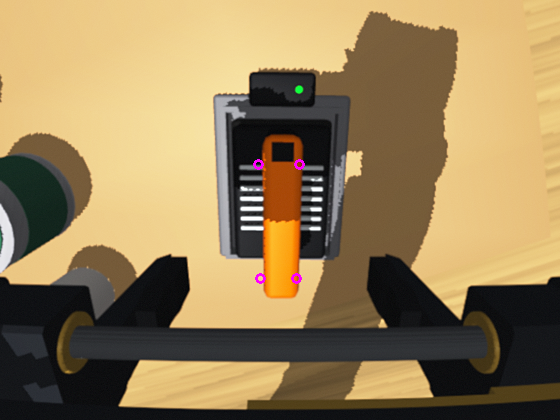

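The wrist view shows the bar at columns 263–300, rows 135–298. My prediction is about 3 px (about 2 mm) to the left, and lengthwise it fits. I'll shift about 1.5 mm and descend.

carry_out:
  motion:
    - [[0,0.5,33,0,0,0,100],[0,0.5,32,0,0,0,100],[0,0,25,0,0,0,100],[0,0,8,0,0,0,100],[0,0,0,0,0,0,100]]

```text
clock: 1.7
tool_pos: [0.4981, -0.278, 0.1221]
eef_rot: [0.987, -0.161, -0.001, 0.0]
contact_force: [0.1, -0.5, -0.5]
opening: 1.0
```

carry_out:
  motion:
    - [[0,0,0,0,0,0,0],[0,0,0,0,0,0,0],[0,0,0,0,0,0,0],[0,0,0,0,0,0,0],[0,0,0,0,0,0,0],[0,0,0,0,0,0,0],[0,0,0,0,0,0,0],[0,0,0,0,0,0,0]]
  squeeze: 50

```text
clock: 2.5
tool_pos: [0.4997, -0.2765, 0.1227]
eef_rot: [0.987, -0.16, -0.0, -0.0]
contact_force: [1.4, 3.6, 3.3]
opening: 0.297
```

The jaws stopped at 26 mm, so the bar is held. I'll lift straight up, slowly at first.

carry_out:
  motion:
    - [[0,0,-5,0,0,0,0],[0,0,-8,0,0,0,0],[0,0,-10,0,0,0,0],[0,0,-15,0,0,0,0],[0,0,-30,0,0,0,0],[0,0,-40,0,0,0,0],[0,0,-40,0,0,0,0],[0,0,-30,0,0,0,0]]

```text
clock: 3.3
tool_pos: [0.4996, -0.277, 0.3039]
eef_rot: [0.987, -0.16, 0.001, 0.0]
contact_force: [1.0, 0.1, -6.0]
opening: 0.288
```

carry_out:
  motion:
    - [[0,0,-12,0,0,0,0],[0,0,0,0,0,0,0],[0,0,0,0,0,0,0]]

```text
clock: 3.6
tool_pos: [0.4986, -0.2761, 0.3114]
eef_rot: [0.987, -0.16, -0.001, -0.0]
contact_force: [0.6, 0.2, -5.8]
opening: 0.287
```

Run:
```python
from h import *
from plant import eyes,readout
s=readout.get_state();print(s['contact_force'],s['opening'],s['tool_pos'],s['q'].round(2))
cv2.imwrite('pics/side2.png',cv2.resize(eyes.snapshot('side')['pixels'][:,:,::-1],None,fx=1.4,fy=1.4))
print('view pose');plan([.40,.24,.315],down(-.318),12,0)
```

```text
[ 0.60721134  0.15142756 -5.8282334 ] 0.2868722001356386 [ 0.49859015 -0.27605656  0.31136281] [ 0.37  0.56  0.09  1.68 -0.06  0.91 -1.41]
view pose
[[-21.0,-38.0,-0.0,-0.0,0.0,-0.0,0.0],[-22.0,-38.0,-0.0,-0.0,0.0,-0.0,0.0],[-21.0,-39.0,-1.0,-0.0,0.0,-0.0,0.0],[-21.0,-38.0,0.0,-0.0,0.0,-0.0,0.0],[-22.0,-38.0,-0.0,-0.0,0.0,-0.0,0.0],[-21.0,-38.0,-0.0,-0.0,0.0,-0.0,0.0],[-21.0,-38.0,-1.0,-0.0,0.0,-0.0,0.0],[-22.0,-39.0,0.0,-0.0,0.0,-0.0,0.0],[-21.0,-38.0,-0.0,-0.0,0.0,-0.0,0.0],[-21.0,-38.0,-0.0,-0.0,0.0,-0.0,0.0],[-22.0,-38.0,-1.0,-0.0,0.0,-0.0,0.0],[-21.0,-39.0,0.0,-0.0,0.0,-0.0,0.0]]
ends [0.4003 0.2404 0.3151] rot err [-0.001  0.004 -0.003]
```

View pics/side2.png

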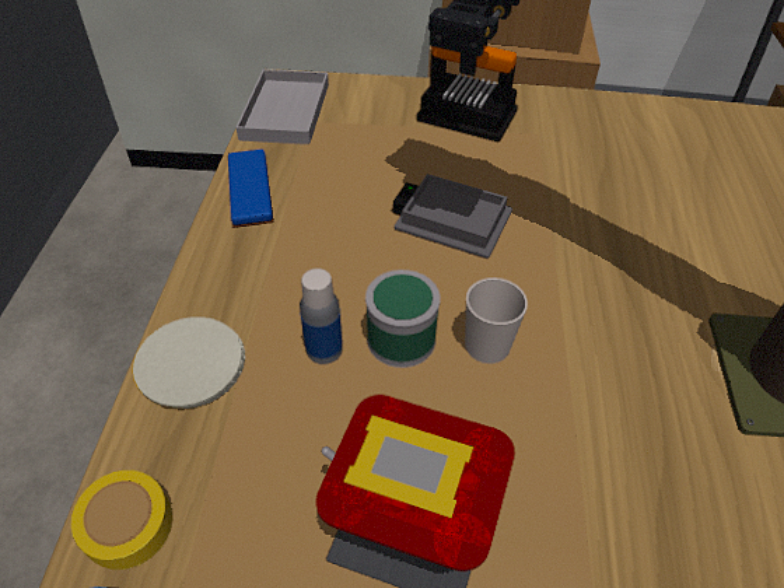

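The lamp hangs level from the gripper at about (468,80). The cradle is empty, tin, can and cup stand undisturbed, and the contact force of about −6 N matches the lamp's weight. Next I'll go to a viewing pose beside the flap, passing over the tin and cup at about 0.21 m underside height.

Run:
```python
from h import *
plan([.511,.130,.315],down(-.242),12,0)
```

```text
[[-10.0,-32.0,-0.0,-0.0,0.0,-0.007,0.0],[-9.0,-33.0,-1.0,-0.0,0.0,-0.007,0.0],[-9.0,-32.0,0.0,-0.0,0.0,-0.007,0.0],[-9.0,-33.0,-0.0,-0.0,0.0,-0.007,0.0],[-9.0,-33.0,-0.0,-0.0,0.0,-0.007,0.0],[-9.0,-33.0,-1.0,-0.0,0.0,-0.007,0.0],[-8.0,-32.0,-0.0,-0.0,0.0,-0.007,0.0],[-8.0,-33.0,-0.0,-0.0,0.0,-0.007,0.0],[-8.0,-33.0,-1.0,-0.0,0.0,-0.007,0.0],[-7.0,-33.0,0.0,-0.0,0.0,-0.007,0.0],[-8.0,-33.0,-0.0,-0.0,0.0,-0.007,0.0],[-7.0,-33.0,-1.0,-0.0,0.0,-0.007,0.0]]
ends [0.511  0.1298 0.3155] rot err [-0.001  0.004  0.005]
```

carry_out:
  motion:
    - [[-3,-10,0,0,0,0,0],[-6,-20,0,0,0,-0.01,0],[-9,-31,-1,0,0,-0.01,0],[-9,-33,0,0,0,-0.01,0],[-9,-33,0,0,0,-0.01,0],[-9,-33,-1,0,0,-0.01,0],[-9,-33,0,0,0,-0.01,0],[-9,-33,-1,0,0,-0.01,0]]

```text
clock: 4.45
tool_pos: [0.503, -0.0397, 0.3146]
eef_rot: [0.992, -0.125, -0.001, -0.0]
contact_force: [0.7, 0.1, -5.3]
opening: 0.288
```

carry_out:
  motion:
    - [[-8,-33,0,0,0,-0.005,0],[-8,-33,0,0,0,0,0],[-8,-33,0,0,0,0,0],[-8,-33,-1,0,0,0,0],[-5,-22,0,0,0,0,0],[-2,-10,0,0,0,0,0],[0,0,0,0,0,0,0],[0,0,0,0,0,0,0]]

```text
clock: 5.25
tool_pos: [0.506, 0.1248, 0.3162]
eef_rot: [0.992, -0.124, -0.001, 0.001]
contact_force: [-0.1, -0.3, -5.8]
opening: 0.29
```

Run:
```python
from h import *
from plant import eyes,readout
import pickle
s=readout.get_state();print(s['clock'],s['contact_force'],s['opening'],s['tool_pos'],s['eef_rot'])
c=eyes.snapshot('wrist');pickle.dump(c,open('w3.pkl','wb'));print(c['origin'],c['attitude'])
v=[.5404,.2461,.1279,-.2417,.0109,0];u=proj(patchpts(v),c);print(u)
im=c['pixels'][:,:,::-1].copy()
for p in u: cv2.circle(im,tuple(int(x) for x in p),3,(255,0,255),1)
cv2.imwrite('pics/w3.png',im)
```

```text
5.25 [-0.12733437 -0.25144418 -5.84622259] 0.2902916458527499 [0.50599679 0.12482638 0.31619351] [ 9.92340689e-01 -1.23525518e-01 -5.30640351e-04  1.05955298e-03]
[0.58250767 0.10460979 0.44120894] [-0.60671197  0.77954863  0.12197797 -0.09657068]
[[118.47225991 148.42529133]
 [165.33791559 147.64970857]
 [172.48980917 218.49306872]
 [128.28082312 218.72436119]]
```

View pics/w3.png

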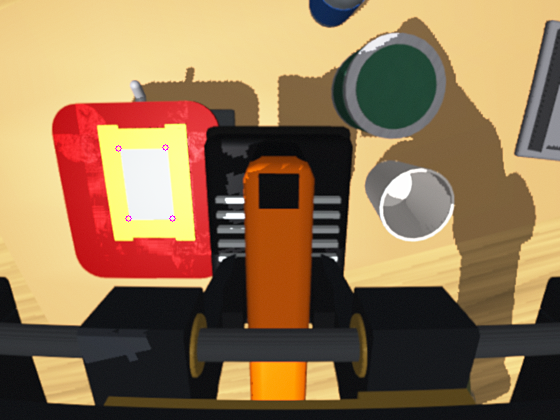

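The wrist view shows the grey spot about 2 px from the prediction, roughly columns 119–173 and rows 148–219. The lamp is gripped square, the cup is at (415,200) and the tin at (395,85), both standing. Now a joint fit for the tilt.

Run:
```python
import pickle;from h import *
d=pickle.load(open('s0.pkl','rb'));c=pickle.load(open('w3.pkl','rb'))
g={'top':grey(d['top'],(160,206,197,250)),'side':grey(d['side'],(262,308,322,355))}
w=grey(c,(112,142,180,224));print(w.round(1).tolist())
v0=np.array([.5404,.2461,.1279,-.2417,.0109,0])
for name,o in (('wrist',[(w,c)]),('all',[(g[n],d[n]) for n in g]+[(w,c)]),('top+w',[(g['top'],d['top']),(w,c)]),('side+w',[(g['side'],d['side']),(w,c)]),('side',[(g['side'],d['side'])]),('top',[(g['top'],d['top'])])):
    for fr in (0,1):
        v,e=fitpatch(o,v0,fr);print(name,fr,v.round(4),'rms',np.sqrt((e**2).mean()).round(2))
# red flap outline (rounded rect 180x160): tilt via outline corners, each view
```

```text
[[179.6, 141.4], [173.9, 219.9], [128.6, 219.9], [119.1, 148.8]]
wrist 0 [ 0.5438  0.2327  0.1485 -0.2207  0.2667  0.    ] rms 3.49
wrist 1 [ 0.5438  0.2262  0.1624 -0.3951 -0.1835  0.4871] rms 2.69
all 0 [ 0.5404  0.2438  0.1255 -0.2597  0.1153  0.    ] rms 2.64
all 1 [ 0.5403  0.2437  0.1252 -0.2601  0.0973  0.1485] rms 2.49
top+w 0 [ 0.5413  0.2396  0.1349 -0.238   0.1834  0.    ] rms 2.98
top+w 1 [ 0.5408  0.24    0.1333 -0.2687  0.0804  0.2776] rms 2.75
side+w 0 [ 0.5403  0.2434  0.1251 -0.2644  0.1226  0.    ] rms 3.11
side+w 1 [ 0.5402  0.2434  0.1248 -0.2657  0.1017  0.158 ] rms 2.9
side 0 [ 0.5402  0.2439  0.1234 -0.2404  0.0035  0.    ] rms 0.05
side 1 [ 0.5402  0.244   0.1237 -0.2403  0.0035  0.0038] rms 0.05
top 0 [ 0.5409  0.246   0.1281 -0.2342  0.0351  0.    ] rms 0.02
top 1 [ 5.409e-01  2.460e-01  1.281e-01 -2.342e-01  3.510e-02  1.000e-04] rms 0.02
```

```bash
cat >> h.py <<'E'
def grey2(c,b,k=6):
    im,f=big(c,b,k);B=im[...,2];cy,cx=B.shape[0]//2,B.shape[1]//2
    g=np.median(B[cy-9:cy+9,cx-9:cx+9]);yl=np.percentile(B,10);m=(B>(g+yl)/2).astype(np.uint8)
    m=cv2.morphologyEx(m,cv2.MORPH_OPEN,np.ones((9,9)));n,l=cv2.connectedComponents(m);m=(l==l[cy,cx]).astype(np.uint8)
    ct=max(cv2.findContours(m,cv2.RETR_EXTERNAL,cv2.CHAIN_APPROX_NONE)[0],key=cv2.contourArea);print('lev',g,yl)
    return f(quad(ct))
E
python3 - <<'E'
import pickle;from h import *
d=pickle.load(open('s0.pkl','rb'));c=pickle.load(open('w3.pkl','rb'))
g={'top':grey(d['top'],(160,206,197,250)),'side':grey(d['side'],(262,308,322,355))}
w=grey2(c,(112,140,180,226));print(w.round(1).tolist(),[grey2(d['top'],(160,206,197,250)).round(1).tolist()])
v0=np.array([.5404,.2461,.1279,-.2417,.0109,0])
for name,o in (('wrist',[(w,c)]),('all',[(g[n],d[n]) for n in g]+[(w,c)]),('top+w',[(g['top'],d['top']),(w,c)]),('side+w',[(g['side'],d['side']),(w,c)])):
    for fr in (0,1):
        v,e=fitpatch(o,v0,fr);print(name,fr,v.round(4),'rms',np.sqrt((e**2).mean()).round(2))
im,_=big(c,(40,90,225,285),4);cv2.imwrite('pics/c4.png',im[:,:,::-1])
E
```

```text
lev 247.0 127.0Traceback (most recent call last):
  File "<stdin>", line 4, in <module>
  File "h.py", line 75, in grey2
    return f(quad(ct))
             ~~~~^^^^
  File "h.py", line 30, in quad
    vx,vy,x,y=cv2.fitLine(ct[m],cv2.DIST_HUBER,0,.01,.01)[:,0];L.append(np.cross([x,y,1],[x+vx,y+vy,1]))
              ~~~~~~~~~~~^^^^^^^^^^^^^^^^^^^^^^^^^^^^^^^^
cv2.error: OpenCV(4.12.0) /io/opencv/modules/imgproc/src/linefit.cpp:50: error: (-215:Assertion failed) count > 0 in function 'fitLine2D_wods'
```

Run:
```python
import pickle;from h import *
c=pickle.load(open('w3.pkl','rb'));p=c['pixels']
print(p[184,100:190:3].tolist());print(p[130:240:4,146].tolist())
im,_=big(c,(40,90,225,285),3);cv2.imwrite('pics/c4.png',im[:,:,::-1])
```

```text
[[247, 54, 58], [246, 48, 56], [254, 252, 107], [254, 253, 123], [254, 253, 128], [254, 253, 127], [254, 253, 129], [254, 254, 131], [253, 253, 177], [240, 243, 246], [241, 244, 246], [242, 245, 246], [242, 245, 246], [243, 246, 247], [243, 246, 247], [244, 246, 247], [244, 246, 247], [244, 246, 248], [245, 247, 248], [245, 247, 248], [245, 248, 248], [245, 247, 248], [245, 247, 249], [247, 249, 251], [254, 254, 148], [254, 254, 150], [254, 254, 152], [254, 254, 152], [254, 254, 151], [254, 254, 152]]
[[254, 255, 138], [254, 254, 139], [254, 254, 137], [254, 254, 140], [254, 254, 136], [244, 247, 249], [243, 246, 247], [243, 246, 247], [244, 246, 247], [244, 246, 247], [244, 246, 247], [244, 246, 247], [244, 246, 247], [244, 246, 247], [244, 246, 247], [244, 246, 247], [243, 246, 247], [244, 246, 247], [243, 245, 246], [242, 245, 246], [242, 245, 246], [242, 244, 246], [243, 245, 247], [254, 254, 130], [254, 253, 129], [254, 253, 128], [254, 254, 129], [247, 84, 65]]
```

View pics/c4.png

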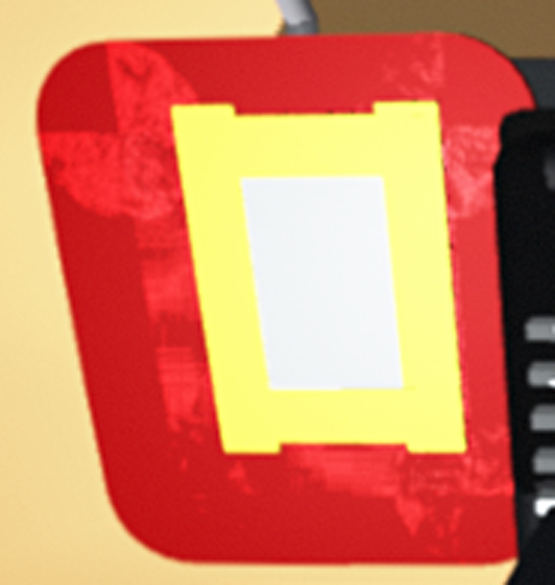

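The crop shows the spot cleanly: white-grey on yellow with crisp corners. I'll loosen the line-fit tolerance and threshold B at 200.

```bash
sed -i 's/@n)<2)/@n)<6)/; s/m=(B>(g+yl)\/2)/m=(B>195)/' h.py
python3 - <<'E'
import pickle;from h import *
d=pickle.load(open('s0.pkl','rb'));c=pickle.load(open('w3.pkl','rb'))
g={'top':grey(d['top'],(160,206,197,250)),'side':grey(d['side'],(262,308,322,355))}
w=grey2(c,(112,140,180,226));print(w.round(1).tolist())
v0=np.array([.5404,.2461,.1279,-.2417,.0109,0])
for name,o in (('wrist',[(w,c)]),('all',[(g[n],d[n]) for n in g]+[(w,c)]),('top+w',[(g['top'],d['top']),(w,c)]),('side+w',[(g['side'],d['side']),(w,c)])):
    for fr in (0,1):
        v,e=fitpatch(o,v0,fr);print(name,fr,v.round(4),'rms',np.sqrt((e**2).mean()).round(2))
E
```

```text
lev 247.0 127.0
[[167.2, 148.1], [174.0, 219.0], [129.3, 219.5], [119.6, 148.9]]
wrist 0 [ 0.5398  0.2442  0.1297 -0.244   0.0082  0.    ] rms 0.14
wrist 1 [ 0.5397  0.2445  0.1289 -0.2447  0.0094  0.0229] rms 0.03
all 0 [ 0.5399  0.2455  0.1272 -0.2443  0.0136  0.    ] rms 0.39
all 1 [ 0.5398  0.2455  0.1272 -0.2446  0.0135  0.0205] rms 0.37
top+w 0 [ 0.5399  0.2444  0.1297 -0.2436  0.0113  0.    ] rms 0.35
top+w 1 [ 0.5399  0.2445  0.1295 -0.2444  0.0105  0.0165] rms 0.34
side+w 0 [ 0.5397  0.2455  0.1269 -0.2441  0.0131  0.    ] rms 0.32
side+w 1 [ 0.5397  0.2454  0.1269 -0.2447  0.013   0.023 ] rms 0.29
```

```bash
cat >> h.py <<'E'
def lamp2w(P,s,off=np.zeros(3)): # P mm in lamp frame (origin handle centre); tool x = lamp x
    Rt=R.from_quat(s['eef_rot'])*R.from_euler('x',-np.pi)
    return Rt.apply(np.atleast_2d(P)/1000+off-[0,0,.0027])+s['tool_pos']
HEAD=np.array([[x,y,z] for z in(-100,-58) for x,y in((65,46),(65,-46),(-65,-46),(-65,46))],float)
E
python3 - <<'E'
import pickle;from h import *
from plant import readout
s=readout.get_state();c=pickle.load(open('w3.pkl','rb'))
print(proj(lamp2w(HEAD,s),c).round(0).tolist())
print('bar top',proj(lamp2w([[59,13,13],[59,-13,13]],s),c).round(0).tolist())
im=c['pixels'];print('row135 dark', [i for i in range(190,375) if im[137,i].max()<60][::200], )
r=im[150].astype(int).max(1);e=np.where(r<70)[0];print(e.min(),e[(e>190)&(e<380)].min(),e[(e>190)&(e<380)].max())
col=im[100:180,240].max(1);print(col.tolist()[::3])
n=R.from_euler('ZYX',[-.244,.012,0]).apply([0,0,1]);P=np.array([.5399,.2453,.128])
for h in(.08,.03):
    T=P+n*(h+.1027);print('target',h,T.round(4));plan(T,down(-.244,.012),5,0)
E
```

```text
[[208.0, 124.0], [346.0, 124.0], [336.0, 295.0], [218.0, 295.0], [192.0, 129.0], [361.0, 129.0], [346.0, 330.0], [208.0, 329.0]]
bar top [[238.0, 162.0], [314.0, 162.0]]
row135 dark [207]
205 205 352
[126, 128, 126, 127, 127, 127, 127, 126, 125, 19, 19, 16, 10, 19, 29, 50, 64, 62, 63, 16, 20, 18, 18, 16, 15, 61, 62]
target 0.08 [0.542  0.2448 0.3107]
[[1.0,-25.0,1.0,0.0,-0.002,-0.001,0.0],[1.0,-25.0,1.0,0.0,-0.002,-0.001,0.0],[1.0,-25.0,1.0,0.0,-0.002,-0.001,0.0],[1.0,-25.0,1.0,0.0,-0.002,-0.001,0.0],[1.0,-26.0,1.0,0.0,-0.002,-0.001,0.0]]
ends [0.5418 0.2453 0.3111] rot err [ 0.002 -0.002  0.   ]
target 0.03 [0.5414 0.2449 0.2607]
[[1.0,-25.0,11.0,0.0,-0.002,-0.001,0.0],[1.0,-25.0,11.0,0.0,-0.002,-0.001,0.0],[1.0,-25.0,11.0,0.0,-0.002,-0.001,0.0],[1.0,-26.0,11.0,0.0,-0.002,-0.001,0.0],[1.0,-25.0,11.0,0.0,-0.002,-0.001,0.0]]
ends [0.5415 0.2452 0.2611] rot err [ 0.002 -0.002  0.   ]
```

The held lamp matches the model to within 1–2 mm. I'll move over the spot about 8 cm up, then down to about 5 cm.

carry_out:
  motion:
    - [[1,-12,0,0,-0.002,-0.001,0],[1,-25,1,0,-0.002,-0.001,0],[1,-30,1,0,-0.002,-0.001,0],[1,-30,1,0,-0.002,-0.001,0],[1,-20,1,0,-0.002,-0.001,0],[0,-9,1,0,0,0,0],[0,0,0,0,0,0,0],[0,0,0,0,0,0,0]]

```text
clock: 6.1
tool_pos: [0.5415, 0.2457, 0.3115]
eef_rot: [0.993, -0.121, -0.005, 0.0]
contact_force: [-0.3, -0.3, -5.8]
opening: 0.285
```

carry_out:
  motion:
    - [[0,0,10,0,0,0,0],[0,0,15,0,0,0,0],[0,0,5,0,0,0,0],[0,0,0,0,0,0,0],[0,0,0,0,0,0,0],[0,0,0,0,0,0,0]]

```text
clock: 6.7
tool_pos: [0.5418, 0.2476, 0.2824]
eef_rot: [0.993, -0.12, -0.004, -0.001]
contact_force: [-0.7, -0.1, -5.1]
opening: 0.287
```

```bash
cat > chk.py <<'E'
import sys;from h import *
from plant import readout,eyes
import time
s=readout.get_state();print(s['clock'],s['contact_force'].round(1),s['opening'],s['tool_pos'].round(4))
P=np.array([.5399,.2453,.128]);Rp=R.from_euler('ZYX',[-.244,.012,0]);Rl=R.from_quat(s['eef_rot'])*R.from_euler('x',-np.pi)
print('window in patch frame mm',((Rp.inv().apply(lamp2w([0,0,-100],s)[0]-P))*1000).round(1),'rot',(Rp.inv()*Rl).as_rotvec().round(3))
ims=[]
for n,b in(('side',(190,180,420,410)),('top',(90,130,270,310))):
    c=eyes.snapshot(n);im=c['pixels'][:,:,::-1].copy();k=400/(b[2]-b[0])
    im=cv2.resize(im[b[1]:b[3],b[0]:b[2]],(400,400),interpolation=cv2.INTER_CUBIC)
    for P_,col in((lamp2w(HEAD[:4],s),(255,255,0)),(lamp2w([[0,0,-100],[41,-13,13],[-41,-13,13],[-41,13,13],[41,13,13]],s),(255,0,255)),(patchpts([*P,-.244,.012,0]),(0,255,0))):
        for p in proj(P_,c): cv2.circle(im,tuple(int(x) for x in (p+.5-b[:2])*k),3,col,1)
    ims.append(im)
cv2.imwrite(sys.argv[1],np.hstack(ims))
plan(P+Rp.apply([0,0,.1327]),Rp*R.from_euler('x',np.pi),2,0)
E
python3 chk.py pics/k1.png
```

```text
6.7 [-0.7 -0.1 -5.1] 0.2871977834782666 [0.5418 0.2476 0.2824]
window in patch frame mm [-0.3  2.8 51.7] rot [ 0.001 -0.003  0.003]
[[0.3,1.4,10.8,-0.0,-0.001,0.001,0.0],[0.4,1.4,10.8,-0.0,-0.001,0.001,0.0]]
ends [0.5414 0.2449 0.2607] rot err [-0.001 -0.001  0.001]
```

View pics/k1.png

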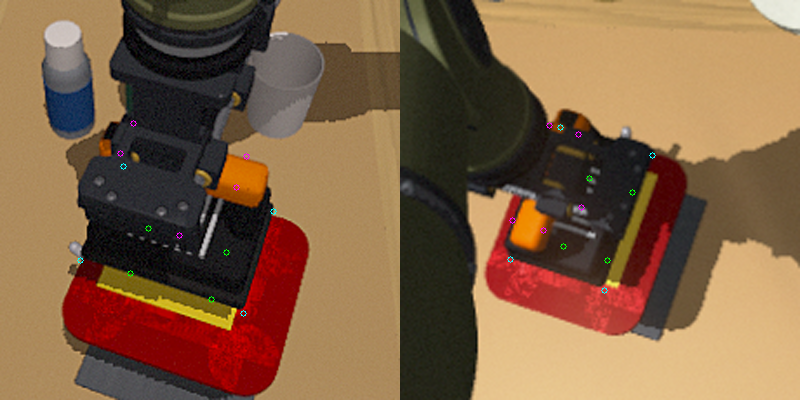

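The overlay agrees within about 3 mm in both views: the side view's predicted front corner is (243,313) against (248,307) seen. The lamp is over the flap, square to the tape, with can and cup standing. Final descent.

carry_out:
  motion:
    - [[0,0.5,6,0,0,0,0],[0,0.5,8,0,0,0,0],[0,0,5,0,0,0,0],[0,0,2,0,0,0,0],[0,0,0,0,0,0,0],[0,0,0,0,0,0,0],[0,0,0,0,0,0,0],[0,0,0,0,0,0,0]]

```text
clock: 7.6
tool_pos: [0.541, 0.2468, 0.261]
eef_rot: [0.993, -0.12, -0.005, -0.001]
contact_force: [0.7, 0.5, -5.5]
opening: 0.288
```

```bash
python3 chk.py pics/k2.png; python3 -c "
from plant import eyes,readout
import numpy as np,time
a=[]
for i in range(8): eyes.snapshot('wrist'); a.append(readout.get_state()['tool_pos'])
print(np.mean(a,0).round(4),np.std(a,0).round(4))"
```

```text
7.6 [ 0.7  0.5 -5.5] 0.28807829978352445 [0.541  0.2468 0.261 ]
window in patch frame mm [-0.6  1.8 30.3] rot [ 0.    -0.002  0.003]
[[0.5,0.8,0.1,-0.0,-0.001,0.001,0.0],[0.4,0.9,0.1,-0.0,-0.001,0.001,0.0]]
ends [0.5414 0.2449 0.2607] rot err [-0.    -0.     0.001]
[0.5409 0.2467 0.2608] [0.     0.     0.0001]
```

View pics/k2.png

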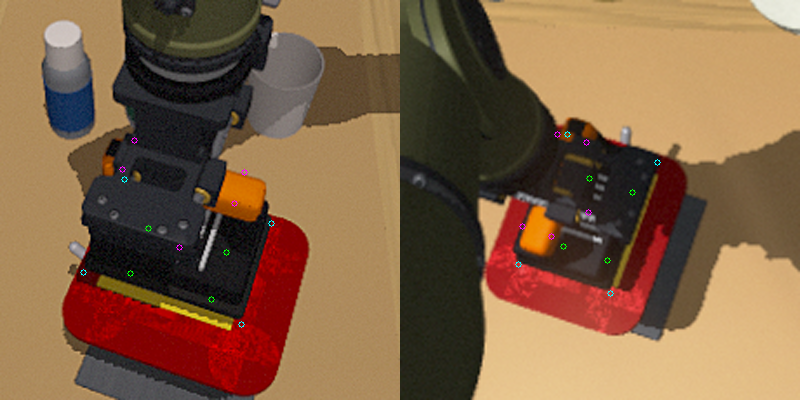

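The lamp sits about 30 mm over the spot. Its predicted corners match both views within about 2–3 mm, with the red margin and tape visible parallel to its edge. Can and cup are unmoved and there is no contact force beyond the lamp's weight. Handing in.

```bash
python3 -c "
from plant import ticket
print(ticket.finish_job())"
```

```text
the job is handed in; nothing more can be done
None
```

The lamp is out of its cradle and held still over the primer spot. I handed the job in after about 8 s of robot time.

**What I did:** I gripped the lamp by its handle at 50 N and lifted it straight up. I carried it over the row with its underside about 21 cm above the bench, and measured the spot again from the wrist camera on the way. Then I lowered the lamp onto the flap's axis.

**Last checks:**
- **Height:** the light window is 30.3 mm above the spot.
- **Centring:** the arm readout puts the window 0.6 mm and 1.8 mm off centre.
- **Alignment:** it is parallel to the flap and in line with the spot to about 0.003 rad, going by the arm's pose and a fitted flap tilt of 0.012 rad.
- **Grip and contact:** the outside force of about 5.5 N is just the lamp's weight, so there is no sign of touching the flap or stand. The grip is steady.

**Where checks disagreed or fell short:**
- The camera overlays differ from the predicted lamp corners by about 2–4 mm. The lamp may also sit 1–2 mm sideways in the grip. Both are inside the 12–15 mm coverage margin.
- The separate camera fits of the flap's tilt ranged from 0.004 to 0.035 rad.
- In the last views the can and cup stand where they were. The tin was hidden by the arm and was last seen standing just before the final approach, after the lamp had already passed it.

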